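Load the folding truing stand, flip its kickstand and hold the frame up

TASK

Lay the hub with the longer axle into the two V-saddles at the top of the leaning truing frame, so that its axle sits home and level in both, and after that flip the frame's kickstand from folded up, over its centre and down until it falls home against its stop. Then take the frame in the gripper, by its black side handle, swing it upright with the hub still in the saddles, and finish while holding it there in a firm grip: do not let go, as it tips over by itself. Leave the other hub, the pliers and the two jars where they are.

Things in the scene. Friction and masses are not known exactly. Their poses are not given: they have to be found in the camera images.
- stand: truing stand, grey base plate 150x150x12 mm fixed to the bench; frame and kickstand are parts of it. Origin: middle of the plate's underside. x points to the rear, the way the frame leans at the start; y to the side with the black handle; z up. In the middle stand a front stop (x -34 to -17 mm, 83 mm high) and a rear rest (x 38 to 62 mm, 110 mm high), at most 40 mm wide.
- frame_hinge (a point): middle of the frame's hinge line, 30 mm above the bench, over the stand's origin; the hinge runs along the stand's y.
- frame (a joint): lean of the frame about its hinge, rad: 0 = upright, positive = leaning to the stand's +x (rear). It leans on its rear rest at 0.36 at the start and is stopped at -0.14 in front. Moves freely, no spring, and weighs 0.9 kg: let go, it falls to one side or the other.
- saddle_mid (a point): on the frame, 150 mm from its hinge: middle of the line where a 10 mm axle's centre lies when home in both V-saddles. y along that line, z up the frame, x to the rear. Two arms, 16 mm wide, 20 mm deep, at y -50 and +50 mm, 84 mm clear between; each ends in a 90 degree V, lips 9 mm above and 16 mm before and behind this point. The brace between the arms ends 58 mm below it.
- frame_handle (a point): middle of the frame's black round side handle, 18 mm in diameter, 56 mm long along the stand's y, 135 mm from the hinge line, 102 mm to the +y side of the frame's middle; it stands clear of the arm and 15 mm lower than the axle. Its axis is parallel to the hinge.
- kickstand (a joint): kickstand angle against the frame, rad: 0 = folded up (start), the leg then pointing up and 0.25 rad to the rear of the frame's line; grows as it swings forward (to the stand's -x) and down; 2.85 = fully down, against its stop. No spring: its weight drops it back to 0 short of the vertical (about 0.61 while the frame leans on its rest) and on to 2.85 past it.
- kickstand_pivot (a point): kickstand's pivot, on the outside of the frame's -y arm, 70 mm from the frame's hinge line, 82 mm to the -y side; its axis is parallel to the hinge.
- kickstand_toe (a point): middle of the kickstand's toe, a round steel peg 8 mm in diameter that points outward (the stand's -y) at the end of the 8 mm thick leg, 100 mm from the pivot. The leg lies 23 mm to the +y side of this point; the peg reaches 21 mm beyond it. Folded up, the toe stands 167 mm up the frame from its hinge, higher than the saddles.
- hub_long: aluminium hub lying on the bench: round barrel 26 mm in diameter, 56 mm free between two six-sided flanges (40 mm across flats, outer faces 72 mm apart), on a steel axle 10 mm in diameter. This one has the longer axle, 130 mm, which bears on both saddles. Origin: middle of the hub, on the axle's line, 20 mm up when lying; y along the axle. About 0.25 kg.
- hub_short: aluminium hub lying on the bench: round barrel 26 mm in diameter, 56 mm free between two six-sided flanges (40 mm across flats, outer faces 72 mm apart), on a steel axle 10 mm in diameter. This one has the shorter axle, 90 mm, which bears on neither; it is not wanted. Origin: middle of the hub, on the axle's line, 20 mm up when lying; y along the axle. About 0.25 kg.
- pliers: flat pliers, 121x111x11 mm, a bystander. Origin: middle of its underside.
- jar: small lidded jar, 45 mm diameter, 48 mm high, a bystander. Origin: middle of its underside.
- wax_jar_1: larger lidded jar, 53 mm diameter, 66 mm high, a bystander. Origin: middle of its underside.

How it is judged:
By the outcome, as a careful person would: the job done as asked, in the order asked, and still so for the second after the job is handed in, while the arm keeps its last pose, push and grip.
It also fails if it takes over 66 s, if anything falls off the work surface, if the arm or the gripper's body presses on something with over 40 N, if the wrist force passes 120 N, or if a joint passes its speed limit or range.

ROBOT

A 7-joint arm with a two-finger parallel gripper is mounted at the origin on a cart in front of the work surface, level with it; the furniture and walls round the work are solid. World frame = base frame: x ahead of the robot, y to its left, z up, the work surface at z = 0. Lengths are in m, angles in rad, forces in N, time in s.
With the tool pointing down it reaches from about 0.4 to 0.875 m from the base axis. Payload 6.5 kg.
Tool frame: the origin (TCP) lies between the finger pads, 19 mm behind the fingertips; this is the grasp point; z points along the fingers, y is the line along which they close (so a half turn about z gives the same grasp; the last joint's range is limited). The gripper opens to 85 mm and grips with 20 to 120 N. Pads are 22 mm wide; open, the fingers measure 114 mm over their backs; the gripper's body (76 mm by 85 mm) begins 54 mm behind the grasp point. The pads swing forward as they close: fully open they stand 13 mm farther back than shut.
Start: joints at [-0.066, 0.536, -0.004, 1.538, 0.003, 1.067, -0.071], TCP at [0.65, 0, 0.25] pointing down, gripper open.
Joint ranges: [-2.7, 2.7], [-0.37, 2.16], [-1.27, 1.26], [0.24, 2.4], [-1.31, 4.45], [0.19, 1.91], [-2.76, 2.76]. Speed limits (rad/s): [2.39, 2.39, 3.14, 3.14, 3.14, 3.14, 3.14].

INTERFACE

Orientations are given as a 3x3 rotation matrix whose columns are the frame's x, y, z axes.
In Python, from workcell import env, eyes, probe_bus, order gives the robot as it stands (env), with the cameras (eyes), the readings (probe_bus) and the job (order).
- The arm moves only by the shell command python3 drive.py 'ROWS' [OPENING]. ROWS is one flat JSON list of numbers that holds 1 to 5 rows one after another, with no inner brackets; each row has 4 numbers: dx, dy, dz in m, then a turn about the tool's z in rad; each row shifts and turns the commanded pose from where the row before left it, along the tool's axes as they then stand; what a row does not reach is not made up. A row lasts 1/10 s, in which the tool goes at most 0.05 m and 0.15 rad, less where a joint would pass 70% of its speed; a pose out of reach is approached as far as the arm can. OPENING is the finger opening in m, set as the command begins (- or left out keeps the last). The fingers move at their own pace and stop on an object; the grip force is fixed at half the most. Time passes only in rows, so rows that do not move let the fingers close. It prints the time, the measured TCP pose, the force, the opening and the grip force at its end. Input that does not fit is refused with a message, and nothing moves.
- probe_bus.sense(): the state, without advancing time (a new reading comes with each control period).
- eyes.capture(name): name is "scene" or "side" or "wrist"; returns a dict with "image" (384x512x3 uint8, red, green, blue), "K" (3x3 intrinsics, pixels), "cam_to_world" (4x4, takes a point from camera to world coordinates). Camera axes: x right, y up, looking along -z (the intrinsics and any distortion apply to the point x, -y, -z); pixel columns grow to the right and rows downward; lengths in m; the calibration is good to about 2 mm. The wrist camera is an equidistant fisheye: a pixel r from the principal point sees the ray r / f radians off the axis. A picture is of the moment at which its call begins. There is no depth.
- order.finish_job(): hands the job in; it is judged then, once.
The state is a dict: "time_s": time; "qpos": joint angles; "joint_vel": joint speeds; "effort": joint torques, N m; "tcp_pos": TCP position; "tool_rot": TCP orientation; "ft_force": force on the tool from outside, world axes, zero at the start; "moment": the same for the moment, N m; "gripper_width": finger opening in m; "finger_force": force on a finger pad.
Only numpy, scipy, OpenCV 4.12 (cv2) and the standard library are available. Lean on these libraries where they do the work, as an engineer would, in place of code of your own. Each camera call takes 0.05 s, during which the arm holds its last target. There are 200 camera calls.

## Working session

There is one attempt and no reset: what is moved stays moved. The work goes in short steps, Python scripts to look and compute and a shell command to move; the robot and the scene stay as the last step left them, time stands still between calls to the robot, and variables do not carry over. Pictures are saved under pics/ and viewed, at most 10 in all, crops included, and the job is handed in when it is done.

```bash
ls; mkdir -p pics; python3 - <<'E'
from workcell import env, eyes, probe_bus, order
import cv2, numpy as np, pickle
d={}
for n in ["scene","side","wrist"]:
    c=eyes.capture(n); d[n]=c
    cv2.imwrite(f"pics/{n}0.png",c["image"][:,:,::-1])
    print(n,np.round(c["K"],2).tolist(),np.round(c["cam_to_world"],3).tolist(),[k for k in c])
pickle.dump(d,open("c0.pkl","wb"))
s=probe_bus.sense(); print(s["time_s"],s["tcp_pos"],s["tool_rot"],s["gripper_width"])
a=cv2.imread("pics/scene0.png");b=cv2.imread("pics/side0.png")
cv2.imwrite("pics/both.png",cv2.resize(np.vstack([a,b]),None,fx=0.78,fy=0.78))
E
```

```text
drive.py
pics
workcell.py
scene [[421.31, 0.0, 253.83], [0.0, 421.31, 192.83], [0.0, 0.0, 1.0]] [[-0.94, -0.279, 0.195, 0.813], [0.34, -0.793, 0.505, 0.717], [0.013, 0.541, 0.841, 1.264], [0.0, 0.0, 0.0, 1.0]] ['image', 'K', 'cam_to_world']
side [[362.75, 0.0, 252.96], [0.0, 362.75, 192.4], [0.0, 0.0, 1.0]] [[0.951, 0.145, -0.272, 0.244], [-0.308, 0.486, -0.818, -0.913], [0.013, 0.862, 0.507, 0.7], [0.0, 0.0, 0.0, 1.0]] ['image', 'K', 'cam_to_world']
wrist [[297.32, 0.0, 255.59], [0.0, 297.32, 195.77], [0.0, 0.0, 1.0]] [[1.0, -0.002, 0.002, 0.649], [0.001, 0.95, 0.313, 0.08], [-0.002, -0.313, 0.95, 0.373], [0.0, 0.0, 0.0, 1.0]] ['image', 'K', 'cam_to_world']
0.15 [6.49544777e-01 2.14462682e-06 2.49286591e-01] [[-8.29214588e-05  9.99999043e-01 -1.38073806e-03]
 [ 9.99999991e-01  8.27694587e-05 -1.10142913e-04]
 [-1.10028524e-04 -1.38074718e-03 -9.99999041e-01]] 0.08577963542862715
```

View pics/scene0.png

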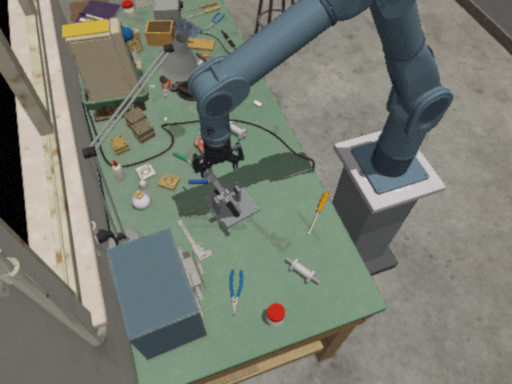

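View pics/side0.png

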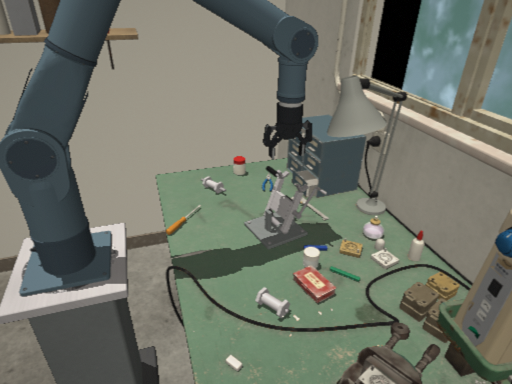

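The scene view shows the stand at about (235,205), one hub at (302,270) and another near (236,130) behind the gripper. The side view shows the stand at (280,210) and hubs at (213,186) and (272,303). I'll make enlarged crops.

```bash
python3 - <<'E'
import cv2,numpy as np
a=cv2.imread("pics/scene0.png");b=cv2.imread("pics/side0.png")
A=cv2.resize(a[110:290,180:330],None,fx=3.3,fy=3.3,interpolation=cv2.INTER_CUBIC)[:594,:]
B1=cv2.resize(b[150:250,230:335],(305,290),interpolation=cv2.INTER_CUBIC)
B2=np.hstack([cv2.resize(b[280:330,245:305],(150,125)),cv2.resize(b[170:200,195:235],(155,125))])
im=np.zeros((594,800,3),np.uint8); im[:A.shape[0],:A.shape[1]]=A; im[:290,495:800]=B1; im[300:425,495:800]=B2
cv2.imwrite("pics/crop1.png",im)
E
```

```text
(no output)
```

View pics/wrist0.png

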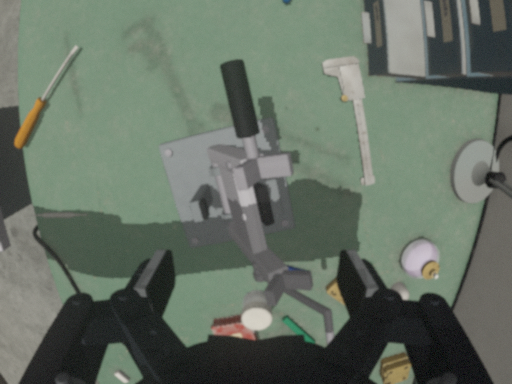

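View pics/crop1.png

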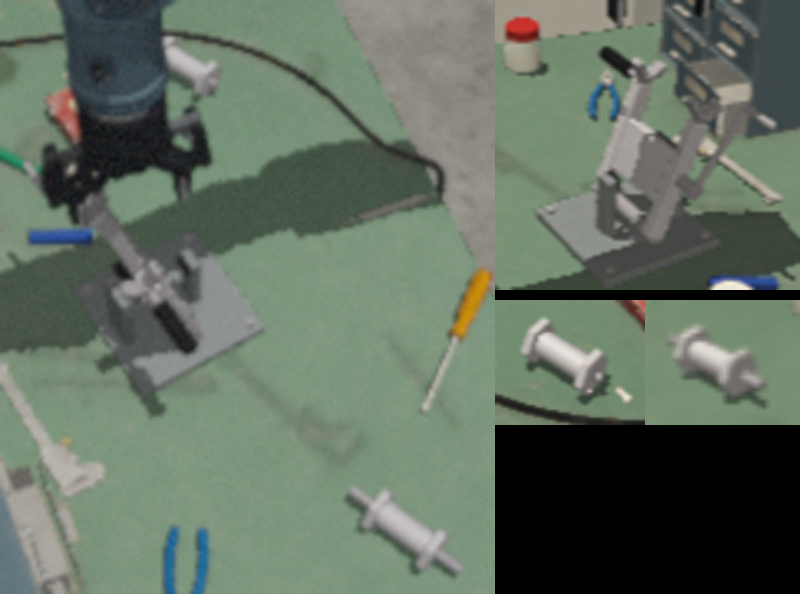

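```bash
cat > h.py <<'E'
import numpy as np, pickle
from scipy.optimize import least_squares
def proj(c,P,fish=False):
    M=np.linalg.inv(c["cam_to_world"]); p=np.atleast_2d(P)@M[:3,:3].T+M[:3,3]
    x,y,z=p[:,0],-p[:,1],-p[:,2]
    if fish:
        r=np.hypot(x,y); t=np.arctan2(r,z)/np.maximum(r,1e-9); u=np.c_[x*t,y*t]
    else: u=np.c_[x/z,y/z]
    K=c["K"]; return u*[K[0,0],K[1,1]]+[K[0,2],K[1,2]]
def Rz(a): return np.array([[np.cos(a),-np.sin(a),0],[np.sin(a),np.cos(a),0],[0,0,1]])
def frm(x,y,h,lean=.36): # frame coords -> stand
    return [x*np.cos(lean)+h*np.sin(lean), y, .03+h*np.cos(lean)-x*np.sin(lean)]
def tri(obs): # [(cam,fish,(u,v))]
    f=lambda p: np.concatenate([proj(c,p,fi)[0]-uv for c,fi,uv in obs])
    r=least_squares(f,[.6,0,.05]); return r.x,np.abs(r.fun).max()
E
python3 - <<'E'
from h import *
d=pickle.load(open("c0.pkl","rb")); S,D,W=d["scene"],d["side"],d["wrist"]
m=.075;t=.012
obs=[(S,0,(-m,m,t),(259.7,209.1)),(S,0,(m,m,t),(225.5,228.2)),(S,0,(m,-m,t),(204.2,197.9)),(S,0,(-m,-m,t),(239.1,181.8)),
(D,0,(-m,m,t),(244.5,223.1)),(D,0,(-m,-m,t),(269.6,247.6)),(D,0,(m,-m,t),(306.8,232.8)),
(W,1,(-m,m,t),(163,143)),(W,1,(-m,-m,t),(193,243)),(W,1,frm(0,.130,.135),(232,64))]
f=lambda q: np.concatenate([(proj(c,Rz(q[3])@np.array(P)+q[:3],fi)[0]-uv)*(1 if fi else 1) for c,fi,P,uv in obs])
r=least_squares(f,[.65,0,0,.2],loss="soft_l1"); q=r.x
print("stand",q.round(4)); print(f(q).reshape(-1,2).round(1).tolist())
w=lambda P:Rz(q[3])@np.array(P)+q[:3]
for n,P in [("saddle",frm(0,0,.15)),("handle",frm(0,.102,.135)),("toe",frm(.025,-.105,.167))]:
    print(n,w(P).round(4), proj(W,w(P),1).round(0),proj(S,w(P)).round(0),proj(D,w(P)).round(0))
a,e1=tri([(S,0,(318.5,282.7)),(D,0,(204,179))]);b,e2=tri([(S,0,(287,259.1)),(D,0,(224.7,193.5))])
print(a,e1,b,e2,np.linalg.norm(a-b),(a+b)/2)
E
```

```text
stand [ 0.6143 -0.0276 -0.0119  0.2282]
[[-0.0, 0.4], [-2.9, 1.8], [-3.3, 0.3], [-2.1, -2.3], [-1.4, 1.2], [-1.8, 1.9], [0.4, 1.6], [-2.4, 0.3], [-0.3, 1.7], [0.4, -1.6]]
saddle [ 0.6658 -0.0156  0.1584] [[277. 225.]] [[214. 185.]] [[291. 183.]]
handle [0.6376 0.0826 0.1444] [[241.  97.]] [[232. 210.]] [[271. 174.]]
toe [ 0.7182 -0.1112  0.1656] [[329. 320.]] [[190. 165.]] [[321. 193.]]
[0.4516139  0.3455367  0.01865718] 1.4784629748470763 [0.50943483 0.23438631 0.00477706] 1.0114215153068358 0.12605684319361884 [0.48052436 0.28996151 0.01171712]
```

```bash
python3 drive.py '[0.04,-0.03,0,0,0.035,-0.035,0,0,0.035,-0.035,0,0,0.035,-0.035,0,0,0.035,-0.035,0,0]'; python3 drive.py '[0.01,0,0.03,0,0,0,0.03,0,0,0,0,0,0,0,0,0]'
python3 - <<'E'
from workcell import env, eyes, probe_bus, order
import cv2,pickle
c=eyes.capture("wrist"); pickle.dump(c,open("c1.pkl","wb")); cv2.imwrite("pics/w1.png",c["image"][:,:,::-1])
E
python3 drive.py '[-0.02,0.025,0,0,-0.03,0.03,0,0,-0.02,0.025,0,0,0,0,0,0,0,0,0,0]'
python3 - <<'E'
from workcell import env, eyes, probe_bus, order
import cv2,pickle,numpy as np
c=eyes.capture("wrist"); pickle.dump(c,open("c2.pkl","wb")); cv2.imwrite("pics/w2.png",c["image"][:,:,::-1])
a=cv2.imread("pics/w1.png");b=cv2.imread("pics/w2.png")
cv2.imwrite("pics/w12.png",np.vstack([a[:300],b[:300]]))
E
```

```text
time_s: 0.65
tcp_pos: [0.4782, 0.1811, 0.2499]
tool_rot: [[0.0, 1.0, -0.0], [1.0, -0.0, -0.0], [-0.0, -0.0, -1.0]]
ft_force: [0.7, 0.8, 1.2]
gripper_width: 0.0853
finger_force: 0.0
time_s: 1.05
tcp_pos: [0.48, 0.1896, 0.1902]
tool_rot: [[0.001, 1.0, -0.001], [1.0, -0.001, -0.001], [-0.001, -0.001, -1.0]]
ft_force: [0.3, -0.2, -0.3]
gripper_width: 0.0851
finger_force: 0.0
time_s: 1.6
tcp_pos: [0.5611, 0.1193, 0.1913]
tool_rot: [[0.002, 1.0, 0.002], [1.0, -0.002, 0.001], [0.001, 0.002, -1.0]]
ft_force: [-0.4, -0.4, 0.1]
gripper_width: 0.0855
finger_force: 0.0
```

View pics/w12.png

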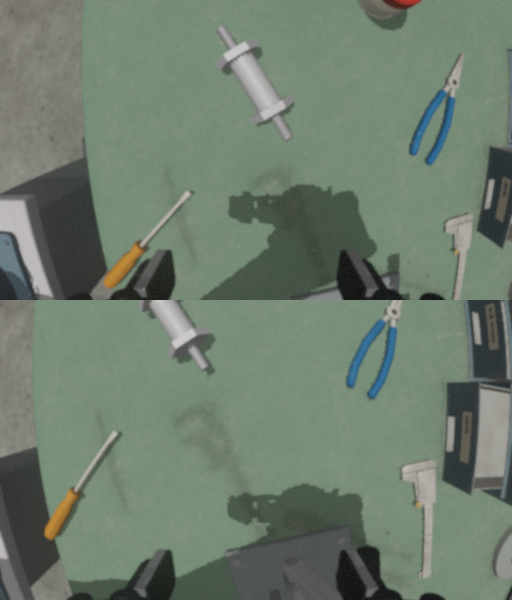

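The first view shows hub_long with axle ends at (221,30) and (288,136). In the second, its near axle end is at (208,70) and the far end is cut off at the top.

```bash
python3 - <<'E'
from h import *
L=lambda n:pickle.load(open(n,"rb"))
d=L("c0.pkl"); S,D=d["scene"],d["side"];c1,c2=L("c1.pkl"),L("c2.pkl")
print(tri([(c1,1,(288,136)),(c2,1,(208,70))]),tri([(c1,1,(288,136)),(c2,1,(208,70)),(S,0,(287,259.1)),(D,0,(224.7,193.5))]),tri([(c1,1,(221,30)),(S,0,(318.5,282.7)),(D,0,(204,179))]))
# both ends in view1 with z=.02
f=lambda q: np.r_[proj(c1,[q[0],q[1],.02],True)[0]-(288,136),proj(c1,[q[2],q[3],.02],True)[0]-(221,30)]
q=least_squares(f,[.5,.2,.45,.3]).x; print(q,np.hypot(*(q[:2]-q[2:])),(q[:2]+q[2:])/2, "axle yaw",np.arctan2(q[3]-q[1],q[2]-q[0])-np.pi/2)
E
```

```text
(array([0.51258866, 0.2328961 , 0.00715592]), np.float64(0.24651916402662266)) (array([0.51230211, 0.23300831, 0.0059928 ]), np.float64(1.8254650503825474)) (array([0.44605061, 0.34253452, 0.01721934]), np.float64(2.7075235094078494))
[0.51142387 0.23466144 0.44558965 0.34160287] 0.12558110300985817 [0.47850676 0.28813215] axle yaw 0.5518184984267283
```

```bash
python3 drive.py '[0.04,-0.02,0,0,0.045,-0.021,0,0,0.044,-0.021,0,0,0.04,-0.021,0,0,0,0,0,0]' >/dev/null; python3 drive.py '[0,0,0,-0.138,0,0,0,-0.138,0,0,0,-0.138,0,0,0,-0.138,0,0,0,0]'; python3 drive.py '[0,0,0.04,0,0,0,0.04,0,0,0,0.03,0,0,0,0,0]'
python3 - <<'E'
from workcell import env, eyes, probe_bus, order
import cv2,numpy as np,pickle
c=eyes.capture("wrist"); pickle.dump(c,open("c3.pkl","wb"))
e=eyes.capture("scene")
im=np.hstack([c["image"],cv2.resize(e["image"][220:320,255:345],(280,311))[:384] if 0 else np.vstack([cv2.resize(e["image"][220:320,250:340],(280,311)),np.zeros((73,280,3),np.uint8)])])
cv2.imwrite("pics/g1.png",im[:,:,::-1])
E
```

```text
time_s: 2.65
tcp_pos: [0.4763, 0.2894, 0.1905]
tool_rot: [[-0.526, 0.85, -0.0], [0.85, 0.526, 0.0], [0.0, 0.0, -1.0]]
ft_force: [-0.8, -0.0, 0.1]
gripper_width: 0.0853
finger_force: 0.0
time_s: 3.05
tcp_pos: [0.474, 0.2875, 0.0768]
tool_rot: [[-0.523, 0.853, -0.006], [0.853, 0.523, -0.004], [-0.0, -0.007, -1.0]]
ft_force: [-0.6, 0.5, 0.0]
gripper_width: 0.0854
finger_force: 0.0
```

View pics/g1.png

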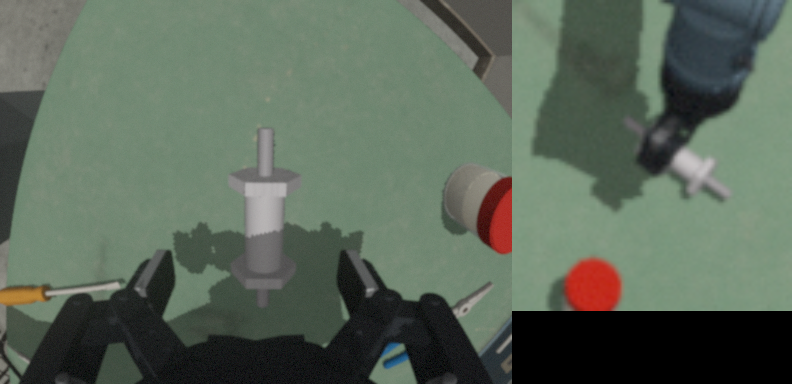

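The hub is aligned with the tool, and its axle ends are at (265,128) and (263,305). I'll compute the hub centre in tool axes.

```bash
python3 - <<'E'
from h import *
from workcell import env, eyes, probe_bus, order
c=pickle.load(open("c3.pkl","rb")); s=probe_bus.sense()
for z in (.02,.012):
    f=lambda q: np.r_[proj(c,[q[0],q[1],z],True)[0]-(265,128),proj(c,[q[2],q[3],z],True)[0]-(263,305)]
    q=least_squares(f,[.45,.34,.5,.23]).x; m=(q[:2]+q[2:])/2
    print(z,q.round(4),m,np.hypot(*(q[:2]-q[2:])),np.arctan2(q[1]-q[3],q[0]-q[2])-np.pi/2, s["tool_rot"].T@(np.r_[m,z]-s["tcp_pos"]))
E
```

```text
0.02 [0.4446 0.3441 0.5134 0.2319] [0.47899588 0.28801152] 0.1316245127080131 0.5505973379936777 [-0.00229131  0.00110444  0.06065311]
0.012 [0.4451 0.3436 0.517  0.2264] [0.48105255 0.28501281] 0.13744343193744646 0.550597337993679 [-0.00592313  0.00128909  0.06865299]
```

```bash
python3 drive.py '[-0.002,0.001,0.03,0,0,0,0.024,0,0,0,0,0,0,0,0,0]'; python3 drive.py '[0,0,0,0,0,0,0,0,0,0,0,0,0,0,0,0,0,0,0,0]' 0.0; python3 drive.py '[0,0,0,0,0,0,0,0,0,0,0,0,0,0,0,0,0,0,0,0]'
```

```text
time_s: 3.55
tcp_pos: [0.4798, 0.2886, 0.0278]
tool_rot: [[-0.524, 0.852, 0.002], [0.852, 0.524, 0.001], [0.0, 0.002, -1.0]]
ft_force: [1.5, 0.1, 0.1]
gripper_width: 0.085
finger_force: 0.0
time_s: 4.05
tcp_pos: [0.4792, 0.288, 0.0267]
tool_rot: [[-0.524, 0.852, 0.001], [0.852, 0.524, 0.0], [-0.0, 0.001, -1.0]]
ft_force: [-1.7, -0.7, 5.8]
gripper_width: 0.0239
finger_force: 58.6
time_s: 4.55
tcp_pos: [0.4792, 0.288, 0.0267]
tool_rot: [[-0.524, 0.852, 0.001], [0.852, 0.524, 0.0], [-0.0, 0.001, -1.0]]
ft_force: [-0.8, -0.8, 6.8]
gripper_width: 0.0241
finger_force: 58.6
```

```bash
python3 drive.py '[0,0,-0.02,0,0,0,-0.05,0,0,0,-0.05,0,0,0,-0.05,0,0,0,-0.05,0]'; python3 drive.py '[0,0,-0.04,0.108,0,0,-0.015,0.108,0,0,0,0.108,0,0,0,0,0,0,0,0]'; python3 drive.py '[-0.02,0.006,0,0,-0.043,0.013,0,0,-0.043,0.013,0,0,-0.043,0.013,0,0,-0.043,0.013,0,0]' >/dev/null;  python3 drive.py '[-0.043,0.013,0,0,-0.043,0.013,0,0,-0.043,0.013,0,0,-0.043,0.013,0,0,-0.02,0.006,0,0]';python3 drive.py '[-0.033,0.01,0,0,-0.01,0,0,0,0,0,0,0,0,0,0,0,0,0,0,0]'
python3 - <<'E'
from workcell import env, eyes, probe_bus, order
import cv2,numpy as np,pickle
c=eyes.capture("wrist"); pickle.dump(c,open("c4.pkl","wb"))
cv2.imwrite("pics/w4.png",cv2.resize(c["image"],(768,576),interpolation=cv2.INTER_CUBIC)[:,:,::-1])
E
```

```text
time_s: 5.05
tcp_pos: [0.4781, 0.2872, 0.2476]
tool_rot: [[-0.524, 0.851, -0.001], [0.851, 0.524, -0.001], [-0.0, -0.001, -1.0]]
ft_force: [1.3, 0.3, -4.0]
gripper_width: 0.024
finger_force: 59.8
time_s: 5.55
tcp_pos: [0.4782, 0.2874, 0.3001]
tool_rot: [[-0.229, 0.973, -0.002], [0.973, 0.229, -0.001], [-0.001, -0.002, -1.0]]
ft_force: [0.1, -0.5, -3.3]
gripper_width: 0.0245
finger_force: 59.9
time_s: 6.55
tcp_pos: [0.6792, -0.066, 0.2993]
tool_rot: [[-0.223, 0.975, -0.002], [0.975, 0.223, -0.003], [-0.003, -0.003, -1.0]]
ft_force: [-0.1, -0.7, -3.5]
gripper_width: 0.0241
finger_force: 59.9
time_s: 7.05
tcp_pos: [0.6978, -0.0973, 0.3007]
tool_rot: [[-0.229, 0.973, -0.001], [0.973, 0.229, 0.002], [0.002, -0.0, -1.0]]
ft_force: [0.1, 0.3, -2.8]
gripper_width: 0.024
finger_force: 59.8
```

View pics/w4.png

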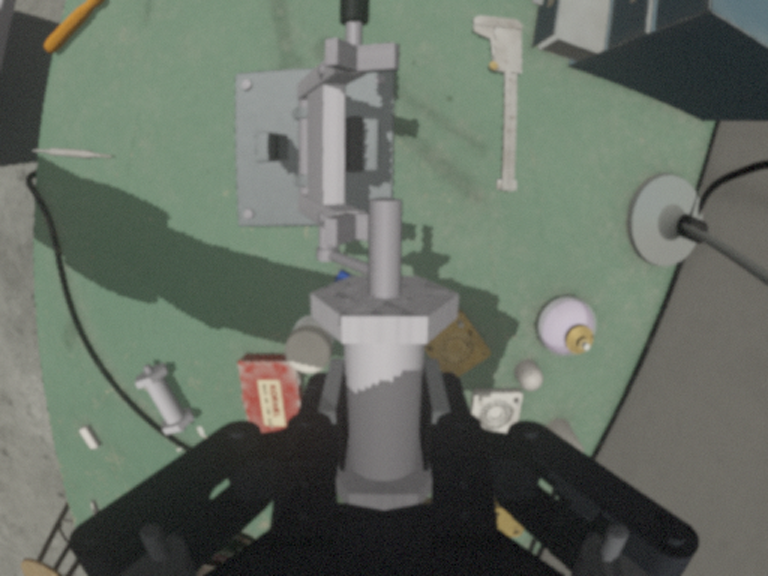

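The plate is nearly square to the image: corners at (235,73), (238,226) and (396,68) in the scaled view. The handle root is at (354,22) and the hub is held straight. I'll refit the stand from the wrist views.

```bash
python3 - <<'E'
from h import *
from workcell import env, eyes, probe_bus, order
L=lambda n:pickle.load(open(n,"rb")); W=L("c0.pkl")["wrist"]; c2,c4=L("c2.pkl"),L("c4.pkl")
m=.075;t=.012; k=1/1.5
obs=[(c4,(-m,m,t),(235*k,73*k)),(c4,(-m,-m,t),(238*k,226*k)),(c4,(m,m,t),(396*k,68*k)),(c4,frm(0,.074,.135),(354*k,22*k)),
(c2,(-m,m,t),(227,250)),(c2,(m,m,t),(348,227)),
(W,(-m,m,t),(163,143)),(W,(-m,-m,t),(193,243)),(W,frm(0,.130,.135),(232,64)),(W,frm(0,.074,.135),(246,134))]
for z0 in (None,0):
    g=lambda q: q if z0 is None else np.r_[q[:2],0,q[3]]
    f=lambda q: np.concatenate([proj(c,Rz(g(q)[3])@np.array(P)+g(q)[:3],True)[0]-uv for c,P,uv in obs])
    q=g(least_squares(f,[.65,0,0,.2],loss="soft_l1").x)
    print("stand",q.round(4)); print(f(q).reshape(-1,2).round(1).tolist())
w=lambda P:Rz(q[3])@np.array(P)+q[:3]
for n,P in [("saddle",frm(0,0,.15)),("handle",frm(0,.102,.135)),("toe",frm(.025,-.105,.167)),("Vp",frm(0,.05,.15)),("Vm",frm(0,-.05,.15))]:
    print(n,w(P).round(4), proj(c4,w(P),1).round(0)*1.5)
s=probe_bus.sense(); print(s["tool_rot"].T@(w(frm(0,0,.15))-s["tcp_pos"]))
# hub in grip: expected axle tip positions
R=s["tool_rot"];
for d in (.065,.036): print(proj(c4,s["tcp_pos"]+R@np.array([d,0,.007]),True)*1.5)
E
```

```text
stand [ 0.6128 -0.0282 -0.0076  0.2179]
[[1.2, 0.2], [1.0, -0.6], [-1.0, -0.3], [0.5, 2.9], [-2.7, -0.0], [0.1, -2.9], [-4.1, 0.6], [-2.5, 3.2], [-0.1, -1.3], [2.4, 0.5]]
stand [ 0.6135 -0.0277  0.      0.2185]
[[0.0, -0.9], [-0.1, 0.1], [-0.3, -1.6], [0.8, 0.3], [-2.8, 2.7], [2.4, -0.8], [-5.5, 1.1], [-3.1, 5.4], [-0.1, -3.3], [3.0, 0.9]]
saddle [ 0.6651 -0.0163  0.1704] [[361.5 141. ]]
handle [0.6378 0.0822 0.1563] [[355.5 -19.5]]
toe [ 0.7165 -0.1124  0.1775] [[409.5 321. ]]
Vp [0.6543 0.0326 0.1704] [[363.   55.5]]
Vm [ 0.6759 -0.0651  0.1704] [[360. 228.]]
[ 0.0864204  -0.01331679  0.13071513]
[[385.8062829  202.40640466]]
[[385.58557357 296.10255235]]
```

The model matches the arms, Vs and axle tip within about 2 px. I'll move over the saddles and lower most of the way.

```bash
python3 drive.py '[0.03,-0.005,0,0.008,0.036,-0.005,0,0,0.02,-0.003,0,0,0,0,0,0,0,0,0,0]'; python3 drive.py '[0,0,0.04,0,0,0,0.04,0,0,0,0.02,0,0,0,0,0,0,0,0,0]'
python3 - <<'E'
from h import *
from workcell import env, eyes, probe_bus, order
import cv2
s=probe_bus.sense(); print((s["tool_rot"].T@(np.array([.6651,-.0163,.1704])-s["tcp_pos"])).round(4),np.arctan2(s["tool_rot"][1,1],s["tool_rot"][0,1]))
a=eyes.capture("scene")["image"];b=eyes.capture("side")["image"];c=eyes.capture("wrist")["image"]
A=cv2.resize(a[140:240,160:290],(390,300),interpolation=cv2.INTER_CUBIC);B=cv2.resize(b[130:260,230:360],(390,300),interpolation=cv2.INTER_CUBIC)
C=cv2.resize(c,(400,300))
im=np.zeros((600,800,3),np.uint8);im[:300,:390]=A;im[300:,:390]=B;im[:,390:]=cv2.resize(c[:, 86:426] if 0 else c[0:384,90:420],(410,600) if 0 else (410,477))[:600] if 0 else np.vstack([cv2.resize(c[:,90:420],(410,477)),np.zeros((123,410,3),np.uint8)])
cv2.imwrite("pics/p1.png",im[:,:,::-1])
E
```

```text
time_s: 7.6
tcp_pos: [0.6663, -0.0176, 0.3014]
tool_rot: [[-0.221, 0.975, 0.001], [0.975, 0.221, -0.0], [-0.0, 0.0, -1.0]]
ft_force: [0.3, -0.3, -3.0]
gripper_width: 0.0245
finger_force: 59.9
time_s: 8.1
tcp_pos: [0.6671, -0.0196, 0.2017]
tool_rot: [[-0.217, 0.976, 0.001], [0.976, 0.217, -0.001], [-0.001, 0.001, -1.0]]
ft_force: [0.3, 0.4, -3.0]
gripper_width: 0.0238
finger_force: 59.9
[ 0.0037 -0.0013  0.0313] 0.2190398404625093
```

View pics/p1.png

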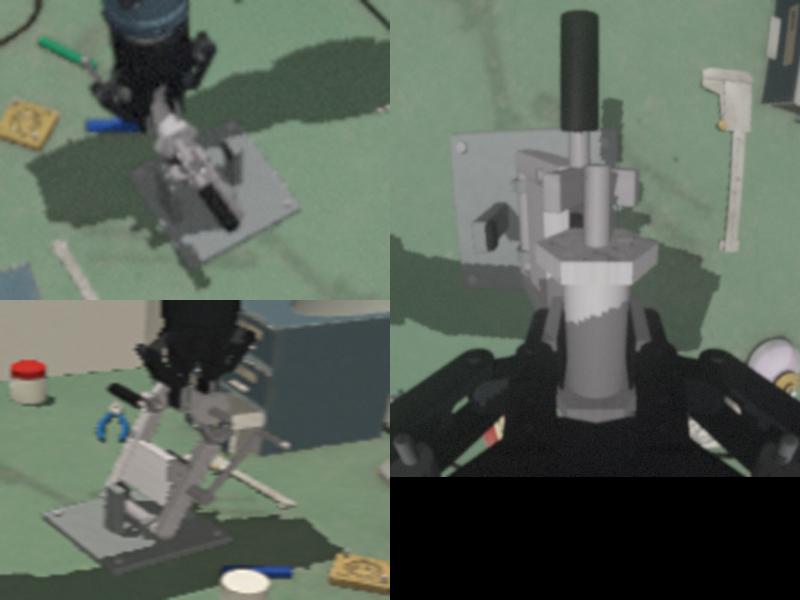

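The axle (597,200) sits centred over the V lips (545–637). I'll shift 3.5 mm along the axle and lower the rest.

```bash
python3 drive.py '[0.0035,-0.001,0,0,0,0,0.008,0,0,0,0.008,0,0,0,0,0]'; python3 drive.py '[0,0,0.004,0,0,0,0.003,0,0,0,0,0,0,0,0,0]'
python3 - <<'E'
from h import *
from workcell import env, eyes, probe_bus, order
s=probe_bus.sense(); print((s["tool_rot"].T@(np.array([.6651,-.0163,.1704])-s["tcp_pos"])).round(4),s["ft_force"],s["moment"])
E
```

```text
time_s: 8.65
tcp_pos: [0.6635, -0.0155, 0.1832]
tool_rot: [[-0.218, 0.976, -0.003], [0.976, 0.218, -0.0], [0.0, -0.003, -1.0]]
ft_force: [-0.5, 0.1, -3.9]
gripper_width: 0.024
finger_force: 59.9
time_s: 9.05
tcp_pos: [0.6648, -0.0155, 0.178]
tool_rot: [[-0.218, 0.976, -0.0], [0.976, 0.218, -0.0], [-0.0, -0.0, -1.0]]
ft_force: [0.0, -0.4, -3.4]
gripper_width: 0.0238
finger_force: 60.1
[-0.0009  0.0002  0.0076] [ 0.02222944 -0.36348574 -3.44267342] [-0.05827177 -0.01990001 -0.00998043]
```

```bash
python3 drive.py '[0,0,0.002,0,0,0,0,0]'; python3 drive.py '[0,0,0.002,0,0,0,0,0]'|grep -E 'tcp|ft'; python3 drive.py '[0,0,0.002,0,0,0,0,0,0,0,0,0]'|grep -E 'tcp|ft'
```

```text
time_s: 9.25
tcp_pos: [0.6651, -0.0155, 0.1771]
tool_rot: [[-0.218, 0.976, 0.001], [0.976, 0.218, -0.0], [-0.0, 0.001, -1.0]]
ft_force: [-2.4, -1.1, 3.8]
gripper_width: 0.0239
finger_force: 60.8
tcp_pos: [0.6652, -0.0155, 0.1769]
ft_force: [-7.6, 0.2, 16.1]
tcp_pos: [0.6653, -0.0155, 0.1768]
ft_force: [-12.5, -1.3, 27.4]
```

```bash
python3 drive.py '[0,-0.001,-0.004,0,0,0,0,0]'|grep -E 'tcp|ft'; python3 drive.py '[0,0,0,0,0,0,0,0,0,0,0,0,0,0,0,0,0,0,0,0]' 0.06; python3 drive.py '[0,0,-0.02,0,0,0,-0.04,0,0,0,-0.04,0,0,0,-0.02,0,0,0,0,0]' ; python3 drive.py '[-0.04,0,0,0,-0.04,0,0,0,-0.02,0,0,0,0,0,0,0,0,0,0,0]' 0
python3 - <<'E'
from workcell import env, eyes, probe_bus, order
from h import *
import cv2
a=eyes.capture("scene")["image"];b=eyes.capture("side")["image"];cc=eyes.capture("wrist");c=cc["image"];pickle.dump(cc,open("c5.pkl","wb"))
A=cv2.resize(a[140:240,160:290],(390,300),interpolation=cv2.INTER_CUBIC);B=cv2.resize(b[130:260,230:360],(390,300),interpolation=cv2.INTER_CUBIC)
im=np.zeros((600,800,3),np.uint8);im[:300,:390]=A;im[300:,:390]=B;im[:600,390:]=cv2.resize(c[:300,130:335],(410,600),interpolation=cv2.INTER_CUBIC)
cv2.imwrite("pics/p2.png",im[:,:,::-1])
E
```

```text
tcp_pos: [0.6647, -0.0156, 0.1771]
ft_force: [1.4, 0.3, 2.7]
time_s: 10.45
tcp_pos: [0.6637, -0.0157, 0.1758]
tool_rot: [[-0.218, 0.976, -0.0], [0.976, 0.218, -0.0], [0.0, -0.0, -1.0]]
ft_force: [0.4, -0.7, 0.2]
gripper_width: 0.0604
finger_force: 0.0
time_s: 10.95
tcp_pos: [0.6657, -0.0157, 0.3001]
tool_rot: [[-0.218, 0.976, 0.007], [0.976, 0.218, 0.0], [-0.001, 0.007, -1.0]]
ft_force: [1.1, 0.4, -0.2]
gripper_width: 0.0603
finger_force: 0.0
time_s: 11.45
tcp_pos: [0.6852, -0.1126, 0.2949]
tool_rot: [[-0.218, 0.976, -0.002], [0.976, 0.218, 0.001], [0.002, -0.001, -1.0]]
ft_force: [-0.1, -0.6, -0.1]
gripper_width: 0.0003
finger_force: 0.0
```

View pics/p2.png

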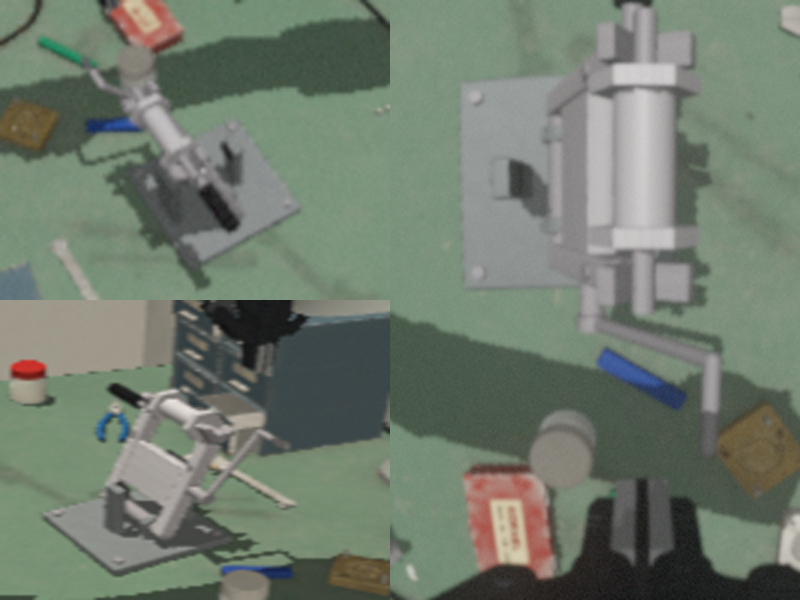

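The hub lies in both Vs with its axle level. The kickstand peg runs from about (715,357) to (710,452) in the right crop. I'll check the peg position against the model and plan the push.

```bash
python3 - <<'E'
from h import *
from workcell import env, eyes, probe_bus, order
c=pickle.load(open("c5.pkl","rb")); q=[.6135,-.0277,0,.2185]
w=lambda P:Rz(q[3])@np.array(P)+q[:3]
for y in (-.082,-.09,-.105,-.126): print(y,proj(c,w(frm(.0247,y,.167)),1).round(1), w(frm(.0247,y,.167)).round(4))
print("obs (292.5,178.5) (290,226)")
print("hub axle ends", [proj(c,w(frm(0,y,.15)),1).round(1) for y in (-.065,.065)], "obs",130+(644-390)/2,312/2)
s=probe_bus.sense(); R=s["tool_rot"];
for n,P in [("toe",frm(.0247,-.105,.167)),("handle",frm(0,.102,.135)),("handle up",frm(0,.102,.135,0))]: print(n,(R.T@(w(P)-s["tcp_pos"])).round(4))
E
```

```text
-0.082 [[291.7 179.5]] [ 0.7113 -0.09    0.1776]
-0.09 [[291.3 188.6]] [ 0.713  -0.0978  0.1776]
-0.105 [[290.6 205.1]] [ 0.7163 -0.1124  0.1776]
-0.126 [[289.5 227.1]] [ 0.7208 -0.1329  0.1776]
obs (292.5,178.5) (290,226)
hub axle ends [array([[257.4, 157.9]]), array([[258.2,   6.9]])] obs 257.0 156.0
toe [-0.0084  0.0297  0.118 ]
handle [ 0.1987 -0.0039  0.1396]
handle up [ 0.1989 -0.0514  0.131 ]
```

```bash
python3 drive.py '[-0.008,0.03,0,0,0,0.03,0,0,0,0.004,0.03,0,0,0,0.04,0,0,0,0.03,0]'; python3 drive.py '[0,0,0.015,0,0,0,0,0,0,0,0,0]'; python3 drive.py '[0,-0.01,0,0,0,-0.01,0,0,0,-0.01,0,0,0,-0.01,0,0,0,0,0,0]'; 
python3 - <<'E'
from workcell import env, eyes, probe_bus, order
from h import *
import cv2
a=eyes.capture("side")["image"];cc=eyes.capture("wrist");c=cc["image"]
im=np.zeros((480,800,3),np.uint8);im[:480,:390]=cv2.resize(a[130:260,230:340],(390,480),interpolation=cv2.INTER_CUBIC);im[:480,390:]=cv2.resize(c[100:340,130:335],(410,480),interpolation=cv2.INTER_CUBIC)
cv2.imwrite("pics/k1.png",im[:,:,::-1])
E
```

```text
time_s: 12.1
tcp_pos: [0.7493, -0.1049, 0.1935]
tool_rot: [[-0.221, 0.975, -0.002], [0.975, 0.221, 0.001], [0.001, -0.001, -1.0]]
ft_force: [-0.0, -0.4, -1.2]
gripper_width: -0.0
finger_force: 0.0
time_s: 12.4
tcp_pos: [0.7507, -0.1066, 0.1826]
tool_rot: [[-0.219, 0.976, 0.002], [0.976, 0.219, 0.0], [-0.0, 0.002, -1.0]]
ft_force: [0.8, -0.3, 0.9]
gripper_width: 0.0002
finger_force: 0.0
time_s: 12.9
tcp_pos: [0.7114, -0.1167, 0.1839]
tool_rot: [[-0.217, 0.976, 0.004], [0.976, 0.217, -0.001], [-0.002, 0.003, -1.0]]
ft_force: [0.3, 0.1, -0.2]
gripper_width: -0.0001
finger_force: 0.0
```

```bash
python3 drive.py '[0,-0.01,0,0,0,-0.01,0,0,0,-0.01,0,0,0,-0.01,0,0,0,-0.01,0,0]'|grep -E 'tcp|ft'; python3 drive.py '[0,-0.01,0,0,0,-0.01,0,0,0,0,0,0,0,0,0,0,0,0,0,0]'
python3 - <<'E'
from h import *
from workcell import env, eyes, probe_bus, order
s=probe_bus.sense();q=[.6135,-.0277,0,.2185]
print("tcp in stand",Rz(q[3]).T@(s["tcp_pos"]-q[:3]))
E
```

```text
tcp_pos: [0.6609, -0.1271, 0.181]
ft_force: [-0.3, 0.8, 0.4]
time_s: 14.0
tcp_pos: [0.6429, -0.1308, 0.1811]
tool_rot: [[-0.219, 0.976, 0.001], [0.976, 0.219, 0.0], [0.0, 0.001, -1.0]]
ft_force: [0.8, -0.1, -0.6]
gripper_width: -0.0002
finger_force: 0.0
tcp in stand [ 0.00638429 -0.10701093  0.18111075]
```

```bash
python3 drive.py '[0,0,-0.03,0,0,0,-0.04,0,0,0,-0.04,0,0,0,-0.01,0,-0.02,0.02,0,0]'|grep -E 'tcp|ft'; python3 drive.py '[-0.02,0.03,0,0,-0.02,0,0,0,0,0,0,0,0,0,0,0]' |grep -E 'tcp|ft'
python3 - <<'E'
from workcell import env, eyes, probe_bus, order
from h import *
import cv2
a=eyes.capture("scene")["image"];b=eyes.capture("side")["image"];cc=eyes.capture("wrist");c=cc["image"];pickle.dump(cc,open("c6.pkl","wb"))
A=cv2.resize(a[140:240,160:290],(390,300),interpolation=cv2.INTER_CUBIC);B=cv2.resize(b[130:260,230:360],(390,300),interpolation=cv2.INTER_CUBIC)
im=np.zeros((600,800,3),np.uint8);im[:300,:390]=A;im[300:,:390]=B;im[:600,390:]=cv2.resize(c[:300,130:335],(410,600),interpolation=cv2.INTER_CUBIC)
cv2.imwrite("pics/k2.png",im[:,:,::-1])
q=[.6135,-.0277,0,.2185]; w=lambda P:Rz(q[3])@np.array(P)+q[:3]
def toe(k,y,l=.36):
    t=k-.25; return w(frm(-.1*np.sin(t),y,.07+.1*np.cos(t),l))
for k in (0,2.85): print(k,[proj(cc,toe(k,y),1)[0].round(0) for y in (-.082,-.126)])
c5=pickle.load(open("c5.pkl","rb"))
E
```

```text
tcp_pos: [0.667, -0.1441, 0.3044]
ft_force: [0.1, -0.4, -0.8]
tcp_pos: [0.7035, -0.179, 0.3003]
ft_force: [0.1, 0.6, -0.8]
0 [array([289.,  97.]), array([288., 149.])]
2.85 [array([174., 100.]), array([175., 133.])]
```

View pics/k2.png

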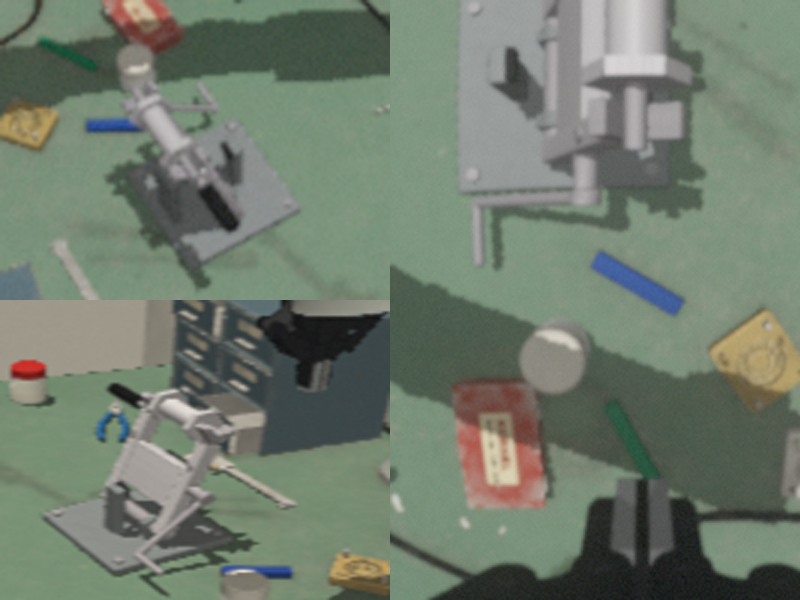

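The wrist view shows the peg at (174,102)–(175,132) in original pixels, which matches kickstand angle 2.85 (fully down). The hub is still home in the saddles. Next is the handle.

```bash
python3 drive.py '[0.03,-0.002,0,0,0.045,-0.002,0,0,0.045,-0.001,0,0,0.045,-0.001,0,0,0.045,-0.001,0,0]' 0.085|grep -E 'tcp|ft'; python3 drive.py '[0.04,0,0,0,0.019,0,0,0,0,0,0,0,0,0,0,0]' |grep -E 'tcp|ft'
python3 - <<'E'
from h import *
from workcell import env, eyes, probe_bus, order
s=probe_bus.sense();q=[.6135,-.0277,0,.2185]; w=lambda P:Rz(q[3])@np.array(P)+q[:3]
print((s["tool_rot"].T@(w(frm(0,.102,.135))-s["tcp_pos"])).round(4),s["gripper_width"])
E
```

```text
tcp_pos: [0.6504, 0.0272, 0.3016]
ft_force: [1.2, 0.8, -0.3]
tcp_pos: [0.6385, 0.0822, 0.3014]
ft_force: [-0.7, -0.9, 0.6]
[ 0.0002 -0.0007  0.1451] 0.08499578025685273
```

```bash
python3 drive.py '[0,-0.001,0.04,0,0,0,0.045,0,0,0,0.04,0,0,0,0.019,0,0,0,0,0]' |grep -E 'tcp|ft';python3 drive.py '[0,0,0,0,0,0,0,0]' |grep -E 'tcp|ft'; python3 drive.py '[0,0,0,0,0,0,0,0,0,0,0,0,0,0,0,0,0,0,0,0]' 0;  python3 drive.py '[0,0,0,0,0,0,0,0,0,0,0,0]'
```

```text
tcp_pos: [0.6357, 0.0794, 0.1537]
ft_force: [-0.3, 0.5, -0.0]
tcp_pos: [0.6393, 0.0814, 0.159]
ft_force: [-0.2, -0.3, 0.2]
time_s: 17.15
tcp_pos: [0.6378, 0.0821, 0.1573]
tool_rot: [[-0.218, 0.976, 0.0], [0.976, 0.218, -0.0], [-0.0, -0.0, -1.0]]
ft_force: [-0.4, -0.3, 0.2]
gripper_width: 0.0158
finger_force: 58.4
time_s: 17.45
tcp_pos: [0.6378, 0.0821, 0.1573]
tool_rot: [[-0.218, 0.976, 0.0], [0.976, 0.218, -0.0], [-0.0, 0.0, -1.0]]
ft_force: [-2.2, -0.4, 4.8]
gripper_width: 0.0159
finger_force: 58.4
```

```bash
python3 drive.py '[0,-0.004,-0.0014,0,0,-0.0037,-0.0012,0,0,-0.0039,-0.0011,0,0,-0.0039,-0.001,0]' |grep -E 'tcp|ft|wid'; python3 drive.py '[0,-0.004,-0.0009,0,0,-0.0039,-0.0008,0,0,-0.004,-0.0006,0,0,-0.004,-0.0006,0]' |grep -E 'tcp|ft|wid'; python3 drive.py '[0,-0.004,-0.0004,0,0,-0.0041,-0.0004,0,0,-0.004,-0.0001,0,0,-0.0041,-0.0001,0,0,0,0,0]' |grep -E 'tcp|ft|wid'; python3 drive.py '[0,0,0,0,0,0,0,0,0,0,0,0]'
python3 - <<'E'
from h import *
from workcell import env, eyes, probe_bus, order
s=probe_bus.sense();q=[.6135,-.0277,0,.2185]
p=Rz(q[3]).T@(s["tcp_pos"]-q[:3]); print("tcp in stand",p, "lean",np.arctan2(p[0],p[2]-.03), s["moment"])
E
```

```text
tcp_pos: [0.6244, 0.079, 0.1624]
ft_force: [4.3, 1.3, -0.1]
gripper_width: 0.0163
tcp_pos: [0.6096, 0.0758, 0.1661]
ft_force: [6.3, 1.3, 0.7]
gripper_width: 0.0158
tcp_pos: [0.5944, 0.0724, 0.1684]
ft_force: [4.0, 1.6, 10.9]
gripper_width: 0.0161
time_s: 19.05
tcp_pos: [0.5946, 0.0725, 0.1684]
tool_rot: [[-0.218, 0.976, 0.008], [0.976, 0.218, 0.002], [0.0, 0.008, -1.0]]
ft_force: [2.5, 0.6, 10.8]
gripper_width: 0.0163
finger_force: 58.6
tcp in stand [0.00323816 0.10191262 0.16843327] lean 0.023387209301079022 [ 0.37770176 -1.09506705 -0.01812309]
```

```bash
cat > lean.py <<'E'
from h import *
from workcell import env, eyes, probe_bus, order
import cv2,os
q=[.6135,-.0277,0,.2185]; w=lambda P:Rz(q[3])@np.array(P)+q[:3]
new=eyes.capture("side"); old=cv2.cvtColor(cv2.imread("pics/k2.png")[300:600,:390],cv2.COLOR_BGR2GRAY) # crop of side[130:260,230:360] -> 390x300
N=cv2.cvtColor(new["image"],cv2.COLOR_RGB2GRAY)
g=cv2.GaussianBlur(N,(0,0),.8)
def samp(img,P,crop):
    uv=proj(new,np.array([w(p) for p in P])).astype(np.float32)
    if crop: uv=((uv-[230,130]+.5)*[3,300/130]-.5).astype(np.float32)
    return cv2.remap(img,uv[:,0].reshape(-1,1),uv[:,1].reshape(-1,1),cv2.INTER_LINEAR)[:,0].astype(float)
for name,Y,xs,hs in [("arm",-.058,(-.022,.022),(.02,.165)),("hub",-.036,(-.03,.03),(.12,.178)),("axle",-.062,(-.016,.018),(.135,.165)),("kick",-.082,(-.075,.02),(-.02,.085))]:
    G=[(x,h) for x in np.arange(*xs,.0015) for h in np.arange(*hs,.0015)]
    T=samp(cv2.GaussianBlur(old,(0,0),2),[frm(x,Y,h,.36) for x,h in G],True)
    sc=[(np.corrcoef(T,samp(g,[frm(x,Y,h,l) for x,h in G],False))[0,1],l) for l in np.arange(-.14,.44,.01)]
    sc.sort(reverse=True); print(name,[(round(a,3),round(b,2)) for a,b in sc[:4]])
E
python3 lean.py
```

```text
arm [(np.float64(0.281), np.float64(0.44)), (np.float64(0.277), np.float64(0.43)), (np.float64(0.273), np.float64(0.42)), (np.float64(0.268), np.float64(0.41))]
hub [(np.float64(0.383), np.float64(0.08)), (np.float64(0.381), np.float64(0.07)), (np.float64(0.381), np.float64(0.09)), (np.float64(0.377), np.float64(0.06))]
axle [(np.float64(0.757), np.float64(0.03)), (np.float64(0.754), np.float64(0.04)), (np.float64(0.75), np.float64(0.02)), (np.float64(0.738), np.float64(0.05))]
kick [(np.float64(0.624), np.float64(0.26)), (np.float64(0.624), np.float64(0.25)), (np.float64(0.623), np.float64(0.24)), (np.float64(0.623), np.float64(0.27))]
```

```bash
python3 drive.py '[0,-0.002,0,0,0,-0.002,0,0,0,0,0,0,0,0,0,0,0,0,0,0]' ; python3 drive.py '[0,0,0,0,0,0,0,0,0,0,0,0]' | grep ft
python3 - <<'E'
from h import *
from workcell import env, eyes, probe_bus, order
s=probe_bus.sense();q=[.6135,-.0277,0,.2185]
p=Rz(q[3]).T@(s["tcp_pos"]-q[:3]); print("tcp in stand",p, "lean",np.arcsin(p[0]/.135), s["moment"])
E
python3 lean.py|grep -E 'axle|hub'
python3 - <<'E'
# hub/saddle check in wrist view: predicted axle-end vs brightness centroid across the axle
from h import *
from workcell import env, eyes, probe_bus, order
import cv2
c=eyes.capture("wrist"); q=[.6135,-.0277,0,.2185]; w=lambda P:Rz(q[3])@np.array(P)+q[:3]
for l in (-.03,0,.03): print(l,[proj(c,w(frm(0,y,.15,l)),1)[0].round(0).tolist() for y in (-.065,0,.065)])
s=eyes.capture("scene"); u=[proj(s,w(frm(0,y,.15,0)))[0].round(1).tolist() for y in (-.036,0,.036)]; print("scene pred",u)
G=cv2.cvtColor(s["image"],cv2.COLOR_RGB2GRAY); x,y=map(int,u[1]); print(G[y-9:y+10:2,x-14:x+15:2])
E
```

```text
time_s: 19.6
tcp_pos: [0.5899, 0.0714, 0.168]
tool_rot: [[-0.218, 0.976, 0.006], [0.976, 0.218, 0.001], [0.0, 0.006, -1.0]]
ft_force: [2.1, 0.1, 10.3]
gripper_width: 0.0159
finger_force: 62.6
ft_force: [1.4, 1.4, 11.3]
tcp in stand [-0.00159606  0.10188448  0.16801541] lean -0.011822919355238866 [ 0.25279514 -0.72543752  0.00243523]
hub [(np.float64(0.274), np.float64(0.09)), (np.float64(0.273), np.float64(0.1)), (np.float64(0.272), np.float64(0.08)), (np.float64(0.271), np.float64(0.11))]
axle [(np.float64(0.706), np.float64(-0.01)), (np.float64(0.704), np.float64(-0.02)), (np.float64(0.701), np.float64(0.0)), (np.float64(0.695), np.float64(-0.03))]
-0.03 [[252.0, 441.0], [252.0, 404.0], [251.0, 340.0]]
0 [[258.0, 441.0], [259.0, 404.0], [260.0, 340.0]]
0.03 [[263.0, 441.0], [265.0, 403.0], [268.0, 340.0]]
scene pred [[222.6, 166.2], [228.4, 174.0], [234.2, 182.0]]
[[131 143 144 140 170 153 141 131 130  99  55  56  59  57  53]
 [136 139 123 164 145 166 188 173 125  96  60  62  65  61  53]
 [137 144 158 147 140 178 190 189 157 110  61  66  61  62  61]
 [136 138 133 115 113 152 138 123 116 112  54  58  67  66  64]
 [137 110 111 108 110 107 116 120 117 105  42  54  58  69  70]
 [139 135 117  99 103 104 106 117 121 111  42  30  43  53  54]
 [138 138 130  98 114 121 128 117 120 118  43  25  34  55  59]
 [138 138 140 105 102 120 122 115 115 115  46  22  26  28  40]
 [136 137 138 101  96 105 120 115 114 112  49  22  23  26  25]
 [134 134 133  98  99  95 114 114 112 103  67  24  12  22  28]]
```

```bash
python3 drive.py '[0,0.001,0,0,0,0,0,0,0,0,0,0,0,0,0,0,0,0,0,0]' | grep -E 'tcp|finger'; python3 -c "
from workcell import env, eyes, probe_bus, order
print(order.finish_job())"
```

```text
tcp_pos: [0.5906, 0.0716, 0.168]
finger_force: 62.6
the job is handed in; nothing more can be done
None
```

The job is handed in: hub_long is in both saddles, the kickstand is down at its stop, and the frame is held upright by its handle with about 60 N. My lean estimates are within about 0.01 rad of upright. The hub's place after the swing was checked only numerically from the side camera, as my picture views were used up.

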